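# Discharge the power unit and prove it dead through the guard slot

### The job

Discharge the grey power unit by pressing its red spring plunger fully down to its stop for a moment and letting it come back up; then take the orange voltage tester out of its blue stand, pass its black blade down through the slot in the unit's yellow guard plate until the white line on the blade is level with the plate, and keep holding it there, upright and still, without resting its handle on the plate. Finish while holding the tester in the slot, do not let go, and leave everything else on the bench where it lies.

Things in the scene. Friction and masses are not known exactly. Their poses are not given: they have to be found in the camera images.
- unit: grey power unit, fixed to the bench, 170 (its x) x 260 (its y) mm, top at 82 mm; origin under its centre, z up. Yellow guard plate 100 x 90 x 8 mm on its +y half, red plunger on its -y half
- slot (a point): centre of the slot at the top face of the yellow guard plate, 90 mm above the bench, at (0, 65, 90) mm in the unit's frame. Slot 22 mm along this frame's x, 10 mm along y (blade plus 2 mm: 1 mm a side), mouth chamfered by 2 mm. Plate 8 mm thick; below it a hollow 60 x 50 mm, down to 10 mm above the bench
- plunger (a joint): travel of the red plunger: 0 up, 0.012 m fully down at its stop; vertical, its spring takes about 2.5 N to start and 7 N at the stop and pushes it back up when let go
- plunger_top (a point): centre of the top of the red plunger's round head (36 mm diameter, 12 mm thick, on a 14 mm stem), at (0, -70, 127) mm in the unit's frame when up; moves with the plunger
- stand: blue block 80 x 80 mm, 60 mm tall, on a 100 mm square steel foot, fixed to the bench, with a pocket 24 x 12 mm (x, y) in its top that holds the tester's blade; origin under its centre
- tester: voltage tester, 60 to 130 g, standing blade down in the stand, its handle's shoulder on the stand's top. Origin at the blade tip's centre, z up to the handle. Black blade 20 (x) x 8 (y) mm from z = 0 to 45 mm, last 4 mm tapered, white line round it at z = 28 to 32 mm. Orange handle 30 (x) x 22 (y) mm from z = 45 to 120 mm: grip across y. Same when turned half round
- tester_tip (a point): the centre of the blade's tip: the tester's origin, same axes
- multimeter: yellow handheld meter 150 x 80 x 38 mm lying flat, a bystander; origin under its centre, long side along its x
- spraycan: spray can, 66 mm diameter, 180 mm tall, standing; bystander; origin under its centre
- hammer: hammer with blue handle, lying near the far edge; bystander; origin about its middle
- wrench: steel wrench lying near the far edge; bystander; origin about its middle
- screwdriver: screwdriver with red handle, lying on the left; bystander; origin about its middle
- screwjar: small glass jar with steel lid, 56 mm diameter, 70 mm tall; bystander; origin under its centre
- circuit_tray: aluminium tray with a green circuit board, 170 x 220 x 32 mm, lying on the right; bystander; origin under its centre

How it is judged:
By the outcome, as a careful person would: the job done as asked, in the order asked, and still so for the second after the job is handed in, while the arm keeps its last pose, push and grip.
It also fails if it takes over 62 s, if anything falls off the work surface, if the arm or the gripper's body presses on something with over 40 N, if the wrist force passes 120 N, or if a joint passes its speed limit or range.

### The arm

A 6-joint arm with a two-finger parallel gripper is mounted at the origin on the work surface. World frame = base frame: x ahead of the robot, y to its left, z up, the work surface at z = 0. Lengths are in m, angles in degrees, forces in N, time in s.
With the tool pointing down it reaches from about 0.4 to 0.825 m from the base axis. Payload 7 kg.
Tool frame: the origin (TCP) lies between the finger pads; the fingertips stand 25 mm ahead of it and the grasp point (between the pads) lies 6 mm ahead of it; z points along the fingers, y is the line along which they close (so a half turn about z gives the same grasp; the last joint's range is limited). The gripper opens to 88 mm and grips with 3 to 60 N. Pads are 19 mm wide; open, the fingers measure 130 mm over their backs; the gripper's body (78 mm by 193 mm) begins 47 mm behind the grasp point.
Start: joints at [80.735, 20.546, 0.682, 0, -70.136, -16.507], TCP at [0.293, 0.608, 0.252] pointing down, gripper open.
Joint ranges: [-176.03, 176.03], [-82.01, 121.73], [-58.28, 71.71], [-173.87, 95.51], [-174.79, -0.11], [-173.66, 173.66]. Speed limits (degrees/s): [136.94, 136.94, 172.46, 180, 180, 180].

### API

Orientations are given as [roll, pitch, yaw] about the fixed x, y, z axes, in that order (R = Rz(yaw) Ry(pitch) Rx(roll)).
In Python, from plant import status, optics, job gives the robot as it stands. The module is installed in compiled form; this text tells all that it offers.
- The arm moves only by the tool hand_motion, called as name(argument=value, ...), one argument or row to a line, values as JSON. Schema: {"type":"object","properties":{"segments":{"type":"string"},"only":{"type":"string"},"quiet":{"type":"boolean"},"lines":{"type":"string"}},"required":["segments"],"additionalProperties":false}. segments is a string of 1 to 8 rows, one to a line, with the numbers parted by spaces; each row has 5 numbers: dx, dy, dz in parts of the range, where 1.0 means 0.75 m, then a turn about the tool's z in parts of the range, where 1.0 means 2 pi rad, then the finger opening in m; each row is the pose to reach, as a shift and turn from the pose commanded when the call began, along the tool's axes at that moment; what a row does not reach only later rows make up. A row lasts 1/8 s, in which the tool goes at most 0.0625 m and 10.7 degrees, less where a joint would pass 70% of its speed; a pose out of reach is approached as far as the arm can. The fingers move at their own pace and stop on an object; the grip force is fixed at half the most. Time passes only in rows, so rows that do not move let the fingers close. The tool returns the time, the measured TCP pose, the force, the opening and the grip force at its end. only (a regular expression) keeps the lines of the reply that match it, lines (a string "A,B") keeps lines A to B, and quiet returns only ok. A shift or turn number past 1, either way, is cut back to 1. Input that does not fit is refused with a message, and nothing moves.
- status.get_obs(): the state, without advancing time (a new reading comes with each control period).
- optics.snapshot(name): name is "scene" or "side" or "wrist"; returns a dict with "frame" (480x640x3 uint8, red, green, blue), "z_map" (480x640 float32, m along the optical axis (not along the pixel's ray), 0 where there is no reading), "fovy" (degrees; the focal length in pixels is half the picture's height over the tangent of half this angle, whatever the lens; pixels are square), "cx", "cy" (the principal point, pixels), "R" (3x3) and "t" (3): a world point X has camera coordinates R X + t; the wrist camera has in their place "T_tool_cam" (4x4, takes a point from camera to tool coordinates, whose origin is the TCP and whose axes are the flange's). Camera axes: x right, y down, z forward; pixel columns grow to the right and rows downward; lengths in m; the calibration is good to about 2 mm. The wrist camera is an equidistant fisheye: a pixel r from the principal point sees the ray r / f radians off the axis. A picture is of the moment at which its call begins: read the wrist's pose just before it.
- job.close_job(): hands the job in; it is judged then, once.
The state is a dict: "clock": time; "joint_pos": joint angles; "qvel": joint speeds; "tau": joint torques, N m; "tool_pos": TCP position; "orientation": TCP orientation; "force": force on the tool from outside, world axes, zero at the start; "moment": the same for the moment, N m; "opening": finger opening in m; "gripper_force": force on a finger pad.
Only numpy, scipy, OpenCV 4.12 (cv2) and the standard library are available. Lean on these libraries where they do the work, as an engineer would, in place of code of your own. Each camera call takes 0.05 s, during which the arm holds its last target. There are 200 camera calls.

## Working session

There is one attempt and no reset: what is moved stays moved. The work goes in short steps, Python scripts to look and compute and a tool call to move; the robot and the scene stay as the last step left them, time stands still between calls to the robot, and variables do not carry over. Pictures are saved under pics/ and viewed, at most 10 in all, crops included, and the job is handed in when it is done.

```bash
mkdir -p pics; cat > h.py <<'E'
import numpy as np, cv2
from scipy.spatial.transform import Rotation as Rn
from plant import status, optics, job
def snap(n):
    o=status.get_obs(); s=optics.snapshot(n); s['o']=o; s['name']=n
    s['f']=240/np.tan(np.radians(s['fovy']/2))
    if n=='wrist':
        R=Rn.from_euler('xyz',o['orientation'],degrees=True).as_matrix(); T=np.array(s['T_tool_cam'])
        s['Rc']=R@T[:3,:3]; s['C']=np.array(o['tool_pos'])+R@T[:3,3]
    else:
        s['Rc']=np.array(s['R']).T; s['C']=-s['Rc']@np.array(s['t'])
    return s
def rays(s,uv):
    uv=np.atleast_2d(uv).astype(float); d=(uv-[s['cx'],s['cy']])/s['f']
    if s['name']=='wrist':
        th=np.linalg.norm(d,axis=1,keepdims=True); k=np.where(th>1e-9,np.sin(th)/np.maximum(th,1e-9),1)
        d=np.hstack([d*k,np.cos(th)])
    else: d=np.hstack([d,np.ones((len(d),1))])
    return d@s['Rc'].T
def plane(s,uv,z):
    r=rays(s,uv); return s['C']+r*((z-s['C'][2])/r[:,2])[:,None]
def cloud(s):
    v,u=np.nonzero(s['z_map']>0); uv=np.c_[u,v]; r=rays(s,uv); rc=r@s['Rc']
    return uv, s['C']+r*(s['z_map'][v,u]/rc[:,2])[:,None]
def save(s,p): cv2.imwrite('pics/'+p,cv2.cvtColor(s['frame'],cv2.COLOR_RGB2BGR))
E
python3 - <<'E'
from h import *
print(status.get_obs())
for n in('scene','side','wrist'):
    s=snap(n); save(s,n+'0.png'); print(n,s['C'],s['fovy'],s['cx'],s['cy'],s['Rc'][:,2])
E
```

```text
{'clock': 0.0, 'joint_pos': array([ 8.07364256e+01,  2.05902474e+01,  6.35007860e-01, -1.97299995e-02,
       -7.01359132e+01, -1.65058290e+01]), 'qvel': array([-0.08882211,  0.02449333, -0.06191085,  0.093781  ,  0.04717298,
       -0.10257906]), 'tau': array([-3.52921438e-05, -5.82721317e+01,  2.93046409e+01,  6.99689627e+00,
        6.71296104e-03, -1.71416482e-04]), 'tool_pos': array([0.29329772, 0.60746147, 0.25064666]), 'orientation': array([ 1.79907334e+02, -8.11681976e-03, -2.57761156e+01]), 'force': array([-0.89001982, -0.70033747,  0.97484943]), 'moment': array([ 0.00324735,  0.00289459, -0.03732806]), 'gripper_force': 0.0, 'opening': 0.08737523148987811}
scene [1.28146451 0.75217024 1.64835911] 42.35837725764561 316.9629260780073 249.04423424717936 [-0.36944696 -0.42123721 -0.82829232]
side [ 0.15638423 -0.76538291  1.13051017] 57.981261583148616 319.2040378044816 239.79182526862866 [ 0.32424219  0.55212854 -0.76812829]
wrist [0.36348336 0.57453042 0.38261607] 65.70646984690485 317.03194580658305 237.85425673562523 [-0.25750947  0.1236872  -0.95832685]
```

View pics/scene0.png

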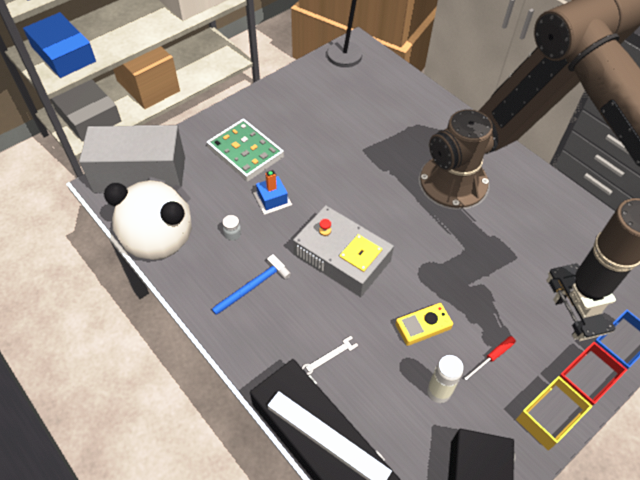

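View pics/side0.png

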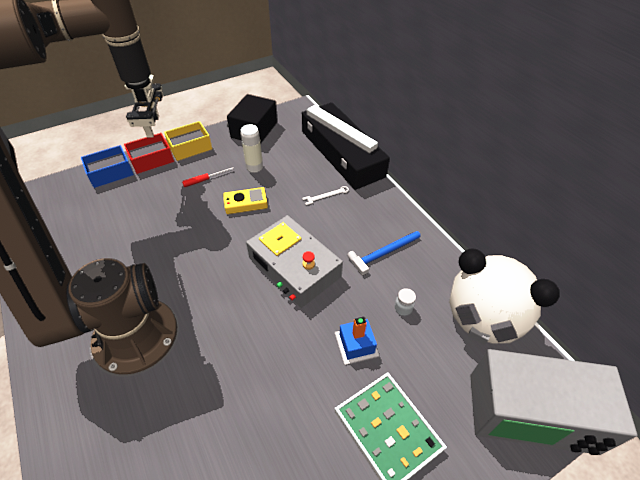

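The scene view shows the plunger at about (325,226), the yellow plate at (361,252), and the stand with the tester at (272,190). The side view shows the plunger at (309,260), the plate at (280,238) and the tester at (360,328). Next I'll measure them.

```bash
cat >> h.py <<'E'
def mask(s,kind,roi):
    h=cv2.cvtColor(s['frame'],cv2.COLOR_RGB2HSV).astype(int); H,S,V=h[...,0],h[...,1],h[...,2]
    m={'yellow':(H>22)&(H<36)&(S>130)&(V>100),'blue':(H>100)&(H<125)&(S>130)&(V>50),'red':((H<5)|(H>174))&(S>150)&(V>80),'orange':(H>4)&(H<18)&(S>150)&(V>80)}[kind].astype(np.uint8)
    k=np.zeros_like(m); x0,y0,x1,y1=roi; k[y0:y1,x0:x1]=m[y0:y1,x0:x1]
    n,l,st,_=cv2.connectedComponentsWithStats(k)
    return (l==1+np.argmax(st[1:,4])).astype(np.uint8) if n>1 else k
def pts(s,m):
    uv,P=cloud(s); return P[m[uv[:,1],uv[:,0]]>0]
def rect(P):
    (c,wh,a)=cv2.minAreaRect(P[:,:2].astype(np.float32)*1000); return np.round(c,1),np.round(wh,1),round(a,1)
def contour(m): return max(cv2.findContours(m,cv2.RETR_EXTERNAL,cv2.CHAIN_APPROX_NONE)[0],key=cv2.contourArea)[:,0]
E
python3 - <<'E'
from h import *
R={'scene':dict(yellow=(330,225,390,280),red=(310,212,340,235),blue=(250,170,295,215),orange=(255,165,285,195)),
 'side':dict(yellow=(255,215,305,258),red=(298,248,320,266),blue=(335,315,380,360),orange=(350,312,370,340))}
for n in R:
    s=snap(n)
    for k in R[n]:
        m=mask(s,k,R[n][k]); P=pts(s,m); z=P[:,2]
        print(n,k,m.sum(),'z pct',np.round(np.percentile(z,[2,50,90,98]),4))
        if k=='yellow': print(rect(plane(s,contour(m),.09)), rect(P[abs(z-.09)<.006]))
        if k=='red': t=P[abs(z-.127)<.006]; print(len(t),rect(t))
        if k=='blue': t=P[abs(z-.06)<.006]; print(len(t),rect(t))
        if k=='orange': t=P[z>.128]; print(len(t), P.mean(0), rect(t))
E
```

```text
scene yellow 756 z pct [0.0811 0.0904 0.0955 0.0989]
(array([493.2,  53. ]), array([99.7, 90.8]), 12.7) (array([493.3,  52.7]), array([103.4,  93.4]), 13.1)
scene red 84 z pct [0.1178 0.1268 0.1334 0.1389]
69 (array([523.7, -77.6]), array([33.2, 32.8]), 7.7)
scene blue 567 z pct [0.0078 0.0569 0.0645 0.0674]
298 (array([ 534.7, -335.9]), array([85.8, 81.6]), 75.6)
scene orange 132 z pct [0.064  0.104  0.1342 0.1397]
25 [ 0.53694641 -0.33030279  0.10420475] (array([ 537.4, -331.2]), array([19.7, 25.7]), 52.4)
side yellow 665 z pct [0.0852 0.0907 0.0937 0.0952]
(array([491.1,  50.4]), array([101.9,  89.7]), 12.6) (array([492.2,  50.6]), array([101.9,  91.9]), 14.0)
side red 99 z pct [0.1183 0.1272 0.1298 0.1315]
93 (array([520.5, -81.7]), array([35.2, 29.3]), 60.9)
side blue 869 z pct [0.0112 0.0593 0.0631 0.0648]
588 (array([ 532.5, -338.9]), array([81.9, 80.6]), 74.7)
side orange 166 z pct [0.0676 0.1045 0.1339 0.137 ]
32 [ 0.52589978 -0.34475815  0.10468225] (array([ 524.9, -342.6]), array([16.2, 31.2]), 33.9)
```

```bash
cat >> h.py <<'E'
def go(x,y,z,yaw=None):
    o=status.get_obs(); R=Rn.from_euler('xyz',o['orientation'],degrees=True).as_matrix()
    d=R.T@(np.array([x,y,z])-o['tool_pos']); cy=o['orientation'][2]
    t=0 if yaw is None else -((yaw-cy+180)%360-180)
    print('delta',np.round(d,4),'turn',round(t,2),'|d|',np.round(np.linalg.norm(d),3),'tilt',o['orientation'],'clock',o['clock'])
E
python3 -c "
from h import *
go(.522,-.0797,.2,-15)"
```

```text
delta [0.5047 0.5195 0.0516] turn -10.77 |d| 0.726 tilt [ 1.79955444e+02 -3.82966896e-03 -2.57749673e+01] clock 0.25
```

The rows are not in the units I measure in: shifts go in shares of 0.75 m and turns go in shares of 2 pi rad. I convert before sending: 0.346 m is 0.4613, 0.336 m is 0.448, -10.8 degrees is -0.03.

hand_motion(
  segments="0.448 0.4613 0 -0.03 0\n0.448 0.4613 0 -0.03 0\n0.448 0.4613 0 -0.03 0\n0.448 0.4613 0 -0.03 0\n0.448 0.4613 0 -0.03 0\n0.448 0.4613 0 -0.03 0\n0.448 0.4613 0 -0.03 0\n0.448 0.4613 0 -0.03 0",
)

```text
clock: 1.25
tool_pos: [0.4458, 0.1479, 0.2519]
orientation: [-180.0, -0.0, -15.0]
force: [1.3, 0.5, 0.2]
opening: 0.0132
gripper_force: 0.0
```

```bash
python3 -c "
from h import *
go(.522,-.0797,.19,-15)"
```

```text
delta [0.1325 0.2001 0.0618] turn -0.02 |d| 0.248 tilt [-1.79964678e+02 -2.27325776e-02 -1.50153839e+01] clock 1.25
```

```bash
python3 -c "
from h import *
s=snap('wrist');save(s,'w1.png')"
```

hand_motion(
  segments="0.1767 0.2667 0 0 0\n0.1767 0.2667 0 0 0\n0.1767 0.2667 0 0 0\n0.1767 0.2667 0 0 0\n0.1767 0.2667 0.0827 0 0\n0.1767 0.2667 0.0827 0 0\n0.1767 0.2667 0.0827 0 0",
)

```text
clock: 2.17
tool_pos: [0.5228, -0.077, 0.1912]
orientation: [180.0, -0.1, -14.9]
force: [1.2, 0.2, 0.7]
opening: 0.0006
gripper_force: 0.0
```

```bash
python3 - <<'E'
from h import *
go(.522,-.0797,.152)
s=snap('wrist');save(s,'w2.png')
E
```

```text
delta [-0.0002  0.0028  0.0392] turn 0 |d| 0.039 tilt [ 1.79978389e+02 -7.28649101e-02 -1.49023296e+01] clock 2.175
```

View pics/w2.png

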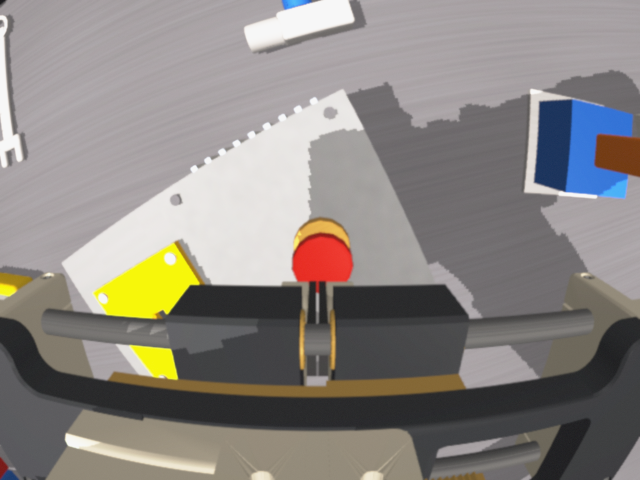

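The wrist view shows the closed fingers over the red head at (323,262), so I'll press down now.

In the tool's units: 0.052 m is 0.0693, 0.048 m is 0.064.

hand_motion(
  segments="0 0.0027 0.0493 0 0\n0 0.0027 0.0573 0 0\n0 0.0027 0.064 0 0\n0 0.0027 0.0693 0 0\n0 0.0027 0.0693 0 0",
)

```text
clock: 2.85
tool_pos: [0.5221, -0.0786, 0.1403]
orientation: [-180.0, -0.1, -14.9]
force: [-5.3, 3.5, 12.3]
opening: 0.0005
gripper_force: 6.0
```

In the tool's units: 0.0015 m is 0.002.

hand_motion(
  segments="0 0 0.002 0 0\n0 0 0.002 0 0\n0 0 0.002 0 0\n0 0 0.002 0 0",
)

```text
clock: 3.35
tool_pos: [0.5223, -0.0786, 0.1401]
orientation: [-179.9, -0.2, -14.9]
force: [-10.7, 5.1, 23.9]
opening: 0.0002
gripper_force: 11.9
```

At the stop: the force rose from 12 to 24 N while the tool moved only 0.2 mm. Retract and go to the stand.

In the tool's units: -0.1 m is -0.1333, -0.04 m is -0.0533.

hand_motion(
  segments="0 0 -0.0533 0 0\n0 0 -0.1333 0 0\n0 0 -0.1333 0 0",
)

```text
clock: 3.72
tool_pos: [0.5246, -0.0789, 0.2429]
orientation: [-179.8, -0.6, -14.9]
force: [0.5, 1.0, -0.5]
opening: 0.0005
gripper_force: 0.0
```

```bash
python3 - <<'E'
from h import *
go(.533,-.338,.24,-15)
s=snap('side')
m=mask(s,'red',(298,248,320,266)); P=pts(s,m); print(np.percentile(P[:,2],[50,90]))
E
```

```text
delta [0.0747 0.2482 0.0029] turn 0.11 |d| 0.259 tilt [-179.80360346   -0.60970356  -14.8940761 ] clock 3.725
[0.12750745 0.13014539]
```

In the tool's units: 0.248 m is 0.3307, 0.075 m is 0.1.

hand_motion(
  segments="0.1 0.3307 0 0 0.08\n0.1 0.3307 0 0 0.08\n0.1 0.3307 0 0 0.08\n0.1 0.3307 0 0 0.08\n0.1 0.3307 0 0 0.08\n0.1 0.3307 0 0 0.08",
)

```text
clock: 4.53
tool_pos: [0.5293, -0.3385, 0.2353]
orientation: [-180.0, 0.1, -15.1]
force: [-0.1, -0.1, 0.3]
opening: 0.055
gripper_force: 0.0
```

```bash
python3 - <<'E'
from h import *
s=snap('wrist');save(s,'w3.png')
for k,z in(('blue',.06),('orange',.135)):
    m=mask(s,k,(0,0,640,480)); P=pts(s,m); t=P[abs(P[:,2]-z)<.005]; print(k,m.sum(),len(t),np.round(np.percentile(P[:,2],[2,50,98]),4)); 
    if len(t)>5: print(rect(t))
E
```

```text
blue 2317 0 [0.011  0.022  0.0256]
orange 738 274 [0.0707 0.122  0.1358]
(array([ 535.9, -338.7]), array([19.7, 27.5]), 74.3)
```

View pics/w3.png

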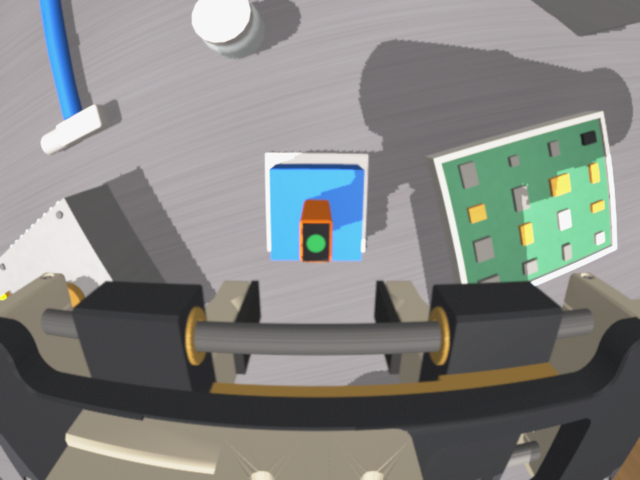

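The wrist view shows the tester top at (316,243), with its narrow side across the finger direction, so yaw -15.5 is right. Next: align, descend and grip.

In the tool's units: 0.06 m is 0.08, 0.02 m is 0.0267, 0.3 degrees is 0.0008.

```bash
python3 - <<'E'
from h import *
go(.534,-.338,.106,-15.4)
E
```

```text
delta [ 0.0046 -0.0008  0.1296] turn 0.41 |d| 0.13 tilt [-1.79986569e+02  6.16355974e-02 -1.49889386e+01] clock 4.575
```

hand_motion(
  segments="0.0053 0 0 0.0008 0.08\n0.0053 0 0.0267 0.0008 0.08\n0.0053 0 0.08 0.0008 0.08",
)

```text
clock: 4.95
tool_pos: [0.5356, -0.3383, 0.1777]
orientation: [180.0, -0.3, -15.1]
force: [0.3, 0.4, -0.4]
opening: 0.0802
gripper_force: 0.0
```

```bash
python3 -c "
from h import *
go(.534,-.338,.106,-15.4)"
```

```text
delta [-0.002   0.0001  0.0717] turn 0.25 |d| 0.072 tilt [179.9792003   -0.27877769 -15.14780929] clock 4.95
```

In the tool's units: 0.072 m is 0.096, 0.04 m is 0.0533.

hand_motion(
  segments="-0.0013 0 0.0533 0 0.08\n-0.0013 0 0.096 0 0.08\n-0.0013 0 0.096 0 0.08\n-0.0013 0 0.096 0 0\n-0.0013 0 0.096 0 0\n-0.0013 0 0.096 0 0\n-0.0013 0 0.096 0 0\n-0.0013 0 0.096 0 0",
)

```text
clock: 5.95
tool_pos: [0.5328, -0.339, 0.1043]
orientation: [180.0, -0.0, -15.3]
force: [-0.3, 0.0, 0.8]
opening: 0.0354
gripper_force: 0.0
```

hand_motion(
  segments="0 0 0 0 0\n0 0 0 0 0\n0 0 0 0 0\n0 0 0 0 0",
)

```text
clock: 6.45
tool_pos: [0.5327, -0.339, 0.104]
orientation: [180.0, 0.0, -15.3]
force: [-0.0, -0.2, 0.5]
opening: 0.0214
gripper_force: 30.0
```

In the tool's units: -0.13 m is -0.1733, -0.08 m is -0.1067.

hand_motion(
  segments="0 0 -0.04 0 0\n0 0 -0.1067 0 0\n0 0 -0.1733 0 0\n0 0 -0.1733 0 0\n0 0 -0.1733 0 0",
)

```text
clock: 7.08
tool_pos: [0.5324, -0.3386, 0.2335]
orientation: [-180.0, 0.0, -15.3]
force: [0.2, 1.0, -1.5]
opening: 0.022
gripper_force: 30.0
```

```bash
python3 - <<'E'
from h import *
go(.492,.0517,.234,12.7)
s=snap('side');save(s,'side2.png')
m=mask(s,'orange',(300,230,420,345)); P=pts(s,m); print(P.min(0),P.max(0))
E
```

```text
delta [-1.418e-01 -3.659e-01 -2.000e-04] turn -27.99 |d| 0.392 tilt [-1.79964711e+02  2.40970292e-02 -1.52870501e+01] clock 7.075
[ 0.50429081 -0.09854719  0.08476049] [ 0.53618842 -0.07915308  0.09837805]
```

In the tool's units: -0.366 m is -0.488, -0.142 m is -0.1893, -28 degrees is -0.0778.

hand_motion(
  segments="-0.1893 -0.488 0 -0.0778 0\n-0.1893 -0.488 0 -0.0778 0\n-0.1893 -0.488 0 -0.0778 0\n-0.1893 -0.488 0 -0.0778 0\n-0.1893 -0.488 0 -0.0778 0\n-0.1893 -0.488 0 -0.0778 0\n-0.1893 -0.488 0 -0.0778 0\n-0.1893 -0.488 0 -0.0778 0",
)

```text
clock: 8.12
tool_pos: [0.4916, 0.0524, 0.233]
orientation: [180.0, 0.1, 12.9]
force: [-0.1, 0.2, -0.6]
opening: 0.0219
gripper_force: 30.0
```

```bash
python3 - <<'E'
from h import *
go(.492,.0517,.199,12.7)
s=snap('wrist');save(s,'w4.png'); im=cv2.cvtColor(s['frame'],cv2.COLOR_RGB2BGR)
t=snap('side');b=cv2.cvtColor(t['frame'],cv2.COLOR_RGB2BGR)
c=cv2.resize(b[160:280,220:340],(480,480),interpolation=cv2.INTER_CUBIC)
cv2.imwrite('pics/s3c.png',c)
E
```

```text
delta [0.0004 0.0007 0.034 ] turn 0.17 |d| 0.034 tilt [1.79973256e+02 1.21028851e-01 1.28689124e+01] clock 8.125
```

View pics/w4.png

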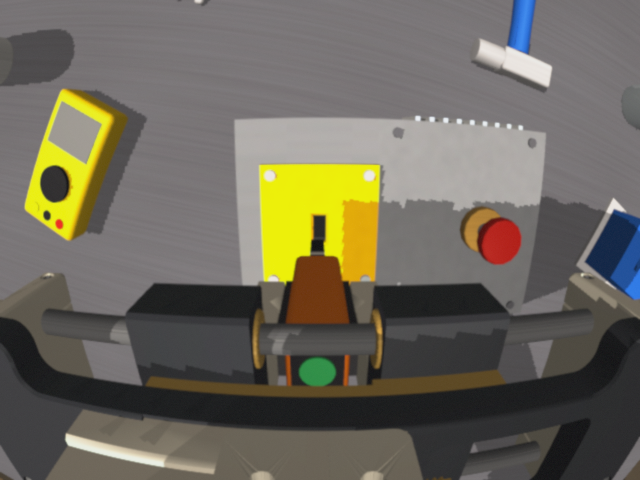

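View pics/s3c.png

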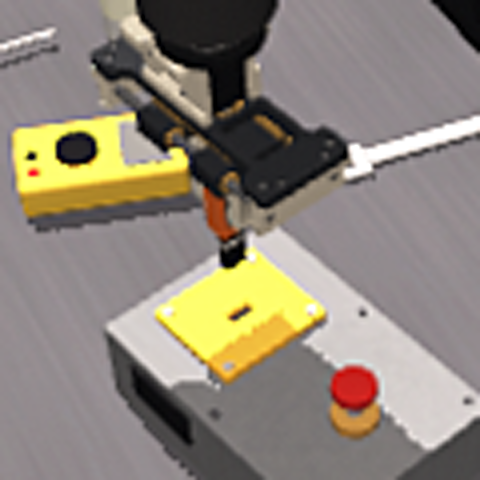

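The wrist view shows the blade at about (317,245) and the slot just beyond at (319,228), lined up to within a few mm. I'll measure the residual in the tool frame with the wrist camera.

```bash
cat >> h.py <<'E'
def tool(s,P):
    R=Rn.from_euler('xyz',s['o']['orientation'],degrees=True).as_matrix(); return (P-s['o']['tool_pos'])@R
def edges(g,lo,hi): # subpixel dark run crossing at half level
    L=(g.max()+g.min())/2; i=np.nonzero(g<L)[0]; a,b=i[0],i[-1]
    return lo+a-1+(g[a-1]-L)/(g[a-1]-g[a]), lo+b+(L-g[b])/(g[b+1]-g[b])
E
python3 - <<'E'
from h import *
s=snap('wrist'); r=s['frame'][...,0].astype(float)
print(r[208:262:2,306:333].astype(int))
for v in (218,224,230,234): 
    a,b=edges(r[v,306:333],306,333); P=tool(s,plane(s,[[a,v],[b,v]],.09)); print(v,np.round([a,b],2),np.round(P*1000,1)[:,:2].tolist())
for v in (242,246,250):
    a,b=edges(r[v,306:333],306,333); P=tool(s,plane(s,[[a,v],[b,v]],.148)); print(v,np.round([a,b],2),np.round(P*1000,1)[:,:2].tolist())
m=mask(s,'yellow',(240,150,400,300)); c=contour(m); P=plane(s,c,.09); print(rect(P)); 
top=c[c[:,1]<170]; print(np.round(tool(s,plane(s,top,.09))[::15]*1000,1))
E
```

```text
[[236 236 236 236 237 236 237 236 236 236 236 236 237 236 236 236 236 236
  236 236 236 237 236 236 236 236 236]
 [236 236 236 236 236 236 236 236 236 236 236 236 237 236 236 236 236 236
  236 236 236 236 236 236 236 236 236]
 [236 236 236 235 235 236 236 236 236 236 236 236 236 236 236 236 236 236
  236 236 237 236 236 236 236 236 236]
 [236 235 233 229 216 194 185 184 185 184 184 184 185 185 185 184 191 214
  231 236 236 236 236 237 236 236 236]
 [236 235 233 226 194 114  61  58  56  58  57  57  59  59  60  60  75 145
  220 235 236 236 237 236 236 236 236]
 [236 236 234 232 217 126  50  39  37  40  40  42  39  39  40  40  64 140
  219 235 236 236 236 236 236 236 236]
 [236 235 234 231 218 131  49  38  38  39  40  41  40  40  40  42  64 140
  218 235 237 237 236 236 236 236 236]
 [236 236 234 230 218 131  51  42  40  43  40  40  41  41  40  42  62 138
  218 235 237 236 237 236 237 236 236]
 [236 236 234 230 215 130  53  41  39  42  40  37  41  40  40  41  63 139
  219 235 236 236 236 236 236 236 236]
 [237 236 233 226 198 116  53  40  40  41  40  40  39  38  39  42  63 139
  219 235
[... 1820 characters left out ...]
 112 113 111 110]
 [111 111 110 110 109 110 111 110 112 110 111 110 110 110 110 109 111 111
  110 111 111 111 111 112 112 113 111]]
218 [310.88 322.95] [[11.8, -5.2], [11.7, 3.9]]
224 [310.92 322.97] [[7.0, -5.2], [7.0, 4.0]]
230 [310.87 322.81] [[2.3, -5.3], [2.3, 3.9]]
234 [310.85 322.82] [[-0.9, -5.3], [-0.9, 3.9]]
242 [310.57 323.05] [[10.6, -4.5], [10.6, 3.1]]
246 [310.63 323.26] [[8.0, -4.5], [8.0, 3.3]]
250 [310.14 323.73] [[5.5, -4.8], [5.5, 3.6]]
(array([496.5,  52.5]), array([96.3, 89.6]), 12.8)
[[ 53.3 -41.5 143.1]
 [ 53.3  41.8 143.2]
 [ 53.1  30.6 143.1]
 [ 53.   19.4 143.1]
 [ 52.9   8.3 143.1]
 [ 52.9  -2.8 143.1]
 [ 52.9 -13.9 143.1]
 [ 53.  -25.  143.1]
 [ 53.2 -36.2 143.1]]
```

In the tool's units: 0.045 m is 0.06, 0.03 m is 0.04.

hand_motion(
  segments="0.0013 0 0.04 0 0\n0.0013 0 0.06 0 0\n0.0013 0 0.06 0 0\n0.0013 0 0.06 0 0",
)

```text
clock: 8.78
tool_pos: [0.4937, 0.0515, 0.1897]
orientation: [180.0, -0.0, 12.7]
force: [0.3, 0.7, 0.1]
opening: 0.0219
gripper_force: 30.0
```

```bash
python3 - <<'E'
from h import *
s=snap('wrist'); save(s,'w5.png')
b=cv2.cvtColor(s['frame'],cv2.COLOR_RGB2BGR)[150:310,237:397]
t=snap('side');c=cv2.cvtColor(t['frame'],cv2.COLOR_RGB2BGR)[195:275,240:320]
u=snap('scene');d=cv2.cvtColor(u['frame'],cv2.COLOR_RGB2BGR)[212:292,320:400]
k=lambda i:cv2.resize(i,(400,400),interpolation=cv2.INTER_CUBIC)
cv2.imwrite('pics/m5.png',np.hstack([k(b),k(c)]))
r=s['frame'][...,0].astype(int); print(r[165:275:2,[306,308,314,317,320,327]].T)
E
```

```text
[[177 176 177 173 162 233 237 237 237 237 237 237 237 237 237 237 237 237
  237 237 237 237 237 237 237 237 237 237 236 236 233 237 237 236 235 236
  236 235 236 236 236 237 237 237 235 208 113 111 111 112 111 111 112 110
  112]
 [176 177 179 173 163 233 237 237 237 237 237 237 237 237 237 237 237 237
  237 237 237 237 237 236 236 233 232 230 226 226 228 236 236 231 225 224
  222 212 228 229 228 223 224 225 214 192 113 111 111 110 111 113 113 112
  112]
 [175 177 177 174 168 233 237 237 237 237 237 237 237 237 237 237 237 237
  237 237 236 225 223 222 222 224 223 224 225 226 227 226 225 204 111  42
   39  30  21  23  22  23  25  61 109  79 110 111 112 110 110 112 112 113
  112]
 [176 176 177 174 168 234 237 237 237 237 237 237 237 237 237 237 237 237
  237 237 237 231 224 223 224 224 224 224 225 226 226 227 225 203 109  42
   41  34  21  21  21  22  24  63 108  80 112 112 112 112 111 111 113 111
  112]
 [175 176 177 173 164 233 237 237 237 237 237 237 237 237 237 237 237 237
  237 237 237 232 225 225 225 224 225 226 226 226 227 227 226 201 106  39
   41  33  17  21  22  24  20  63 109  78 111 111 112 113 112 113 112 112
  112]
 [176 178 178 174 168 234 237 237 237 237 237 237 237 237 237 237 237 237
  237 237 237 236 232 227 227 226 226 227 227 228 228 227 225 205 190 193
  194 194 194 193 193 192 192 192 191 164 113 112 112 113 113 113 112 113
  111]]
```

View pics/m5.png

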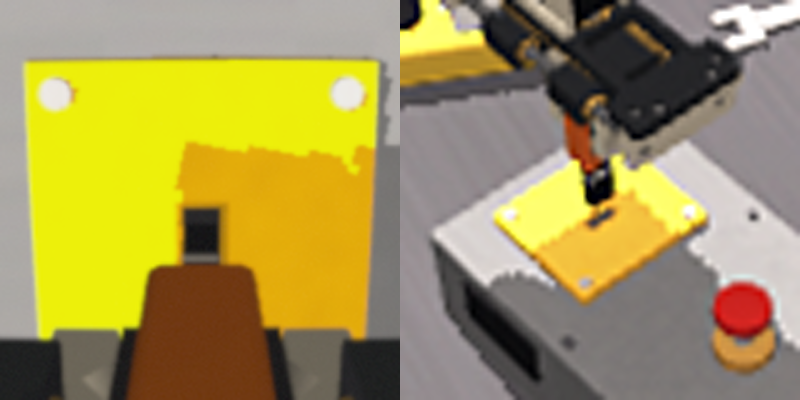

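```bash
python3 - <<'E'
from h import *
s=snap('wrist'); r=s['frame'][...,0].astype(int); tz=s['o']['tool_pos'][2]-.089
print('tipz',tz, s['o']['tool_pos'])
f=lambda v,z,u=317:np.round(tool(s,plane(s,[[u,v]],z))[0,:2]*1000,1)
for v in (229.5,231,233,235): print('slot',v,f(v,.09))
for v in (237,238.5,240): print('tip',v,f(v,tz))
m=mask(s,'yellow',(240,160,400,250)); c=contour(m); top=c[(c[:,1]<180)]; print('plate edge x',np.median(tool(s,plane(s,top,.09))[:,0])*1000)
for v in(236,242,246):
    print(v,r[v,306:332], )
print('row',r[251:256,306:332])
# white line and shoulder rows -> line at tip+.030, front face
print('line v250/252.5', f(251,tz+.028), f(254,tz+.032))
# depth of orange front face
m=mask(s,'orange',(280,255,360,330)); P=tool(s,pts(s,m)); print('orange x pct',np.percentile(P[:,0]*1000,[5,25,50,75,95]), np.percentile(P[:,2]*1000,[5,50,95]))
E
```

```text
tipz 0.10088881673327038 [0.49358494 0.05184044 0.18988882]
slot 229.5 [14.5 -0.6]
slot 231 [13.5 -0.6]
slot 233 [12.2 -0.6]
slot 235 [10.8 -0.6]
tip 237 [12.7 -0.6]
tip 238.5 [11.7 -0.6]
tip 240 [10.7 -0.6]
plate edge x 50.69173359982306
236 [236 234 230 221 175  95  43  40  39  41  40  40  41  41  41  40  40  42
  62 109 152 179 199 217 225 226]
242 [236 235 231 224 189 104  32  23  21  17  22  19  18  18  22  16  21  28
  60 109 153 177 198 216 225 226]
246 [236 236 231 214 149  75  25  19  22  22  20  20  18  19  22  23  24  25
  60 110 153 179 198 216 225 227]
row [[237 236 232 212 136  75  62  62  62  62  62  61  62  63  63  63  61  61
   72 114 155 179 201 220 226 227]
 [237 236 232 208 146 101  95  94  93  95  94  94  93  92  94  93  93  89
   88 119 158 181 201 219 226 226]
 [236 235 226 196 144 114 108 108 107 108 108 108 108 108 107 108 108 102
   98 125 159 179 200 218 225 226]
 [231 229 218 184 131  99  93  92  92  93  92  92  92  93  93  92  92  90
   92 126 157 175 193 213 219 220]
 [205 200 185 157 112  85  79  80  79  79  79  81  79  78  79  80  79  80
   92 122 145 156 169 184 191 192]]
line v250/252.5 [12.9 -0.6] [12.6 -0.6]
orange x pct [16.14768988 16.66148146 16.91886524 17.14160866 17.43639326] [-23.08725774  -1.97933143  34.69968523]
```

In the tool's units: 0.016 m is 0.0213, -0.0019 m is -0.0025.

hand_motion(
  segments="-0.0025 0 0 0 0\n-0.0025 0 0.0053 0 0\n-0.0025 0 0.0107 0 0\n-0.0025 0 0.0147 0 0\n-0.0025 0 0.0187 0 0\n-0.0025 0 0.0213 0 0\n-0.0025 0 0.0213 0 0",
)

```text
clock: 9.85
tool_pos: [0.4912, 0.0513, 0.1729]
orientation: [180.0, 0.0, 12.7]
force: [-0.2, 0.3, -0.5]
opening: 0.0218
gripper_force: 30.0
```

Tip at about 84 mm with no force, so it is in the slot.

hand_motion(
  segments="0 0 0.0067 0 0\n0 0 0.0133 0 0\n0 0 0.0187 0 0\n0 0 0.024 0 0\n0 0 0.028 0 0\n0 0 0.0313 0 0\n0 0 0.0313 0 0\n0 0 0.0313 0 0",
)

```text
clock: 10.85
tool_pos: [0.4913, 0.0514, 0.1497]
orientation: [-180.0, -0.0, 12.7]
force: [0.1, 0.9, 0.0]
opening: 0.0221
gripper_force: 30.0
```

```bash
python3 - <<'E'
from h import *
s=snap('wrist'); t=snap('side')
b=cv2.cvtColor(s['frame'],cv2.COLOR_RGB2BGR)[190:290,267:367]
c=cv2.cvtColor(t['frame'],cv2.COLOR_RGB2BGR)[195:275,240:320]
k=lambda i:cv2.resize(i,(400,400),interpolation=cv2.INTER_CUBIC)
cv2.imwrite('pics/m6.png',np.hstack([k(b),k(c)]))
o=status.get_obs(); print(o['tool_pos'],o['force'],o['moment'])
E
```

```text
[0.49132451 0.05138379 0.14969963] [-0.45861749  0.09858182 -0.56010769] [-0.09331573 -0.02242203 -0.03746292]
```

View pics/m6.png

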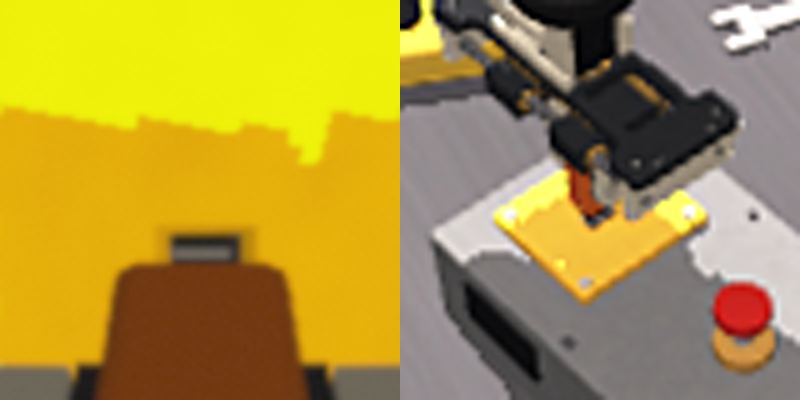

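The wrist crop shows the white line just at the slot mouth below the handle shoulder, at about row 252. I'll check its height by ray, then trim.

```bash
python3 - <<'E'
from h import *
s=snap('wrist'); o=s['o']; R=Rn.from_euler('xyz',o['orientation'],degrees=True).as_matrix()
r=s['frame'].astype(int); print(r[244:262,317].tolist())
C=tool(s,s['C'][None])[0]
for v in np.arange(247,260,1.):
    d=rays(s,[[317,v]])[0]@R
    print(v,[ round((o['tool_pos'][2]-(C+d*((x-C[0])/d[0]))[2])*1000,1) for x in (.0122,.0172)])
m=mask(s,'orange',(280,250,360,330)); P=tool(s,pts(s,m)); print('orange x',np.percentile(P[:,0]*1000,[25,50,75]),o['tool_pos'],o['qvel'].round(2))
E
```

```text
[[229, 175, 10], [226, 171, 10], [215, 159, 12], [192, 140, 10], [141, 104, 22], [74, 57, 22], [42, 37, 34], [63, 60, 56], [95, 89, 82], [110, 103, 94], [95, 88, 80], [81, 57, 45], [104, 52, 18], [113, 58, 20], [114, 58, 20], [113, 57, 19], [113, 57, 17], [113, 55, 14]]
247.0 [np.float64(79.3), np.float64(94.7)]
248.0 [np.float64(81.1), np.float64(96.4)]
249.0 [np.float64(82.9), np.float64(98.0)]
250.0 [np.float64(84.7), np.float64(99.7)]
251.0 [np.float64(86.5), np.float64(101.3)]
252.0 [np.float64(88.2), np.float64(102.9)]
253.0 [np.float64(89.9), np.float64(104.5)]
254.0 [np.float64(91.5), np.float64(106.0)]
255.0 [np.float64(93.2), np.float64(107.5)]
256.0 [np.float64(94.8), np.float64(109.0)]
257.0 [np.float64(96.4), np.float64(110.5)]
258.0 [np.float64(98.0), np.float64(111.9)]
259.0 [np.float64(99.5), np.float64(113.4)]
orange x [16.64368305 16.91862175 17.14301093] [0.49132451 0.05138379 0.14969963] [ 0.01 -0.02  0.08 -0.05  0.09  0.04]
```

In the tool's units: 0.0006 m is 0.0008.

hand_motion(
  segments="0 0 0.0008 0 0\n0 0 0.0008 0 0\n0 0 0.0008 0 0\n0 0 0.0008 0 0\n0 0 0.0008 0 0\n0 0 0.0008 0 0",
)

```text
clock: 11.75
tool_pos: [0.4913, 0.0514, 0.149]
orientation: [-180.0, -0.0, 12.7]
force: [0.4, -0.7, -0.6]
opening: 0.0218
gripper_force: 30.0
```

```bash
python3 -c "
from h import *
s=snap('side'); P=pts(s,mask(s,'red',(298,248,320,266))); print('plunger z',np.median(P[:,2]))
o=status.get_obs(); print(o['tool_pos'],o['force'],o['opening'])
print(job.close_job())"
```

```text
plunger z 0.12719667280077473
[0.49127978 0.05134039 0.14896516] [-0.6659542  -0.47957997 -0.131408  ] 0.021796371606403665
the job is handed in; nothing more can be done
None
```

I pressed the plunger to its stop and it came back up. The tester is held upright in the slot, still gripped and with no load on the plate. The white line is level with the plate to within about 2 mm. I handed the job in at about 12 s; no verdict came back.

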